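# Change the coarse sharpening stone for the fine one behind the jar and the bar

### The job

Change the bench holder over from the coarse stone to the fine one, which lies in the wooden caddy behind the paste jar and the compound bar. First stand both the jar and the bar upright in the steel tray; then put the coarse stone away in the empty black stone tray in the caddy (not in the fine stone's tray: grits are kept apart), and seat the fine stone fully down in the bench holder. Finally stand the jar and the bar back in the caddy, each where it stood before, and leave everything released.

Things in the scene. Friction and masses are not known exactly. Their poses are not given: they have to be found in the camera images.
- caddy: wooden caddy, 120 (x) by 236 mm (y), fixed. Origin: centre of underside; front = own -x. Floor 10 mm thick. Two cells, 60 (x) by 104 mm (y), centres x -20, y +52 and -52 mm, for jar and bar; rail at the front and divider between them up to z 31, end walls to 41 mm; batten behind them (x 10 to 14) to z 16. Behind it, at x 37, y +52 and -52 mm, the stone trays; end walls there to z 30; back open
- fine_tray: black stone tray on the caddy floor, in either rear place, holding the fine stone at the start; fixed; 46 (x) by 108 mm (y). Origin: centre of underside, 10 mm above the bench. A stone lies 8 mm above it, along y, between U-shaped end cups: room 38 by 98 mm at the bottom, lips 10 mm high, flared outward; none in the middle 56 mm, so fingers reach both sides of the stone
- coarse_tray: the other black stone tray, equal to fine_tray, in the other rear place of the caddy, empty at the start: the home of the coarse stone; fixed. Same origin, seat height (8 mm) and cups as fine_tray
- stone_bench_holder: black stone holder on rubber feet, 52 (x) by 120 mm (y), chrome screws stick out at its -y end to y = -73 mm; fixed. Origin: centre of underside. The stone (the coarse one at the start) lies along y, its underside 24 mm above the origin, between end cups like those of the trays (room 38 by 98 mm, flared lips 10 mm high, none in the middle 56 mm, where a bar 20 mm wide runs below)
- steel_tray: plain shallow dark steel tray, 130 mm (x) by 220 mm (y), floor 3 mm thick, rim 13 mm high; does not move. Origin: centre of its underside. Room for the jar and the bar side by side along y
- fine_stone: slim sharpening stone, white ceramic on an aluminium plate, 30 mm (x) by 90 mm (y) by 16 mm high, about 0.12 kg, loose. Origin: centre of its underside, z up
- coarse_stone: thicker two-layer sharpening stone, grey over brown, 30 mm (x) by 90 mm (y) by 22 mm high, about 0.15 kg, loose. Origin: centre of its underside, z up
- paste_jar: round brown jar, light brown cap: 45 mm in diameter up to 58 mm height, then a shoulder and a 37 mm cap from 74 to 92 mm; about 0.15 kg, loose. Stands in one front cell of the caddy, before a stone tray. Origin: centre of underside, z up
- compound: upright bar of polishing compound, white above, green below, 35 (x) by 50 (y) by 73 mm high, about 0.25 kg, loose. Stands in the other front cell, its own x roughly along the caddy's y. Origin: centre of underside, z up

How it is judged:
On the way, in this order (a step that is already met when the one before it is completed fails the run):
1. the jar and the compound bar both stand upright in the steel tray, released (x of paste_jar in the frame of steel_tray between -0.05 and 0.05 m and y of paste_jar in the frame of steel_tray between -0.095 and 0.095 m and z of paste_jar in the frame of steel_tray between 0 and 0.008 m and angle between each of paste_jar, compound's own z axis and vertical below 0.1 rad and contact force between each of paste_jar, compound and the fingers below 0.3 N and linear speed of each of paste_jar, compound below 0.02 m/s and x of compound in the frame of steel_tray between -0.05 and 0.05 m and y of compound in the frame of steel_tray between -0.095 and 0.095 m and z of compound in the frame of steel_tray between 0 and 0.008 m), for 0.2 s.
2. the coarse stone lies seated in its own tray in the caddy and the fine stone is seated in the bench holder, both released (x of fine_stone in the frame of stone_bench_holder between -0.007 and 0.007 m and y of fine_stone in the frame of stone_bench_holder between -0.007 and 0.007 m and z of fine_stone in the frame of stone_bench_holder between 0.021 and 0.027 m and angle between the y axis of fine_stone and the y axis of stone_bench_holder, either way round below 0.12 rad and angle between each of fine_stone, coarse_stone's own z axis and vertical below 0.06 rad and contact force between each of fine_stone, coarse_stone and the fingers below 0.3 N and linear speed of each of fine_stone, coarse_stone below 0.02 m/s and x of coarse_stone in the frame of coarse_tray between -0.007 and 0.007 m and y of coarse_stone in the frame of coarse_tray between -0.007 and 0.007 m and z of coarse_stone in the frame of coarse_tray between 0.005 and 0.011 m and angle between the y axis of coarse_stone and the y axis of coarse_tray, either way round below 0.12 rad), for 0.2 s.
At the end, for the whole second after the job is handed in: Fine stone seated in the holder, coarse stone in the tray empty at the start: within 7 mm of the seat's centre, 3 mm of its height, 0.12 rad of its line, level. Jar and bar upright (0.1 rad), each within 15 mm of its first place. All four released and at rest (all of step 2 and distance of each of paste_jar, compound from where it was at the start of the episode below 0.015 m and angle between each of paste_jar, compound's own z axis and vertical below 0.1 rad and contact force between each of paste_jar, compound and the fingers below 0.3 N and linear speed of each of paste_jar, compound below 0.02 m/s); the robot touches nothing.
It fails at once if the jar or the compound bar falls over (angle between any of paste_jar, compound's own z axis and vertical above 0.6 rad).
It also fails if it takes over 128 s, if anything falls off the work surface, if the arm or the gripper's body presses on something with over 40 N, if the wrist force passes 120 N, or if a joint passes its speed limit or range.

### The arm

A 7-joint arm with a two-finger parallel gripper is mounted at the origin on a cart in front of the work surface, level with it; the furniture and walls round the work are solid. World frame = base frame: x ahead of the robot, y to its left, z up, the work surface at z = 0. Lengths are in m, angles in rad, forces in N, time in s.
With the tool pointing down it reaches from about 0.425 to 0.925 m from the base axis. Payload 6.8 kg.
Tool frame: the origin (TCP) lies between the finger pads; the fingertips stand 22 mm ahead of it and the grasp point (between the pads) lies 3 mm ahead of it; z points along the fingers, y is the line along which they close (so a half turn about z gives the same grasp; the last joint's range is limited). The gripper opens to 85 mm and grips with 20 to 120 N. Pads are 22 mm wide; open, the fingers measure 114 mm over their backs; the gripper's body (76 mm by 85 mm) begins 54 mm behind the grasp point. The pads swing forward as they close: fully open they stand 13 mm farther back than shut.
Start: joints at [-1.429, 0.477, 0.022, 1.555, -0.011, 1.109, -0.083], TCP at [0.167, 0.654, 0.253] pointing down, gripper open.
Joint ranges: [-2.96, 2.96], [-0.34, 2.1], [-1.41, 1.46], [0.24, 2.44], [-1.37, 4.51], [0.17, 1.92], [-2.96, 2.96]. Speed limits (rad/s): [2.39, 2.39, 3.14, 3.14, 3.14, 3.14, 3.14].

### API

Orientations are given as a unit quaternion [w, x, y, z].
In Python, from station import bot gives the robot as it stands.
- The arm moves only by the tool servo_tool, never from a script. Its argument "motion" is a list that holds one entry, the list of rows, each a list of 5 numbers: the opening, from 0 (shut) to 1 (fully open), then the shift along the world's x, y, z each as a share of 0.04 m, from -1 to 1, then the turn about the world's z as a share of 0.12 rad, from -1 to 1. A call has 1 to 20 rows; each row shifts and turns the commanded pose from where the row before left it; what a row does not reach is not made up. A row lasts 1/10 s, in which the tool goes at most 50 mm and 8.59 degrees, less where a joint would pass 70% of its speed; a pose out of reach is approached as far as the arm can. A call with a number of a shift or a turn outside -1 to 1 is refused whole. A call with a gripper value outside its range is refused whole. The fingers move at their own pace and stop on an object; "newtons" is the grip in N (left out, the last holds). Time passes only in rows, so rows that do not move let the fingers close. It gives the time, the measured TCP pose, the force, the opening and the grip force at its end, in the units of the state.
- bot.get_obs(): the state, without advancing time (a new reading comes with each control period).
- bot.read_camera(name): name is "side" or "top" or "wrist"; returns (picture, depth): 420x560x3 uint8, red, green, blue; 420x560 float32, m along the optical axis (not along the pixel's ray), 0 where there is no reading.
- bot.get_calibration(name): a dict with "fovy" (degrees; the focal length in pixels is half the picture's height over the tangent of half this angle, whatever the lens; pixels are square), "cx", "cy" (the principal point, pixels), "view" (4x4, takes a point from world to camera coordinates). Camera axes: x right, y down, z forward; pixel columns grow to the right and rows downward; lengths in m; the calibration is good to about 2 mm. The wrist camera is an equidistant fisheye: a pixel r from the principal point sees the ray r / f radians off the axis. A picture is of the moment at which its call begins: read the wrist's pose just before it. get_calibration takes no time and is no camera call; for the wrist camera it gives the pose at the moment of the call.
- bot.hand_in(): hands the job in; it is judged then, once.
The state is a dict: "t": time; "q": joint angles; "joint_vel": joint speeds; "joint_torque": joint torques, N m; "eef_pos": TCP position; "tool_rot": TCP orientation; "contact_force": force on the tool from outside, world axes, zero at the start; "torque": the same for the moment, N m; "gripper_width": opening from 0.0 (shut) to 1.0 (fully open); "grasp_force": force on a finger pad.
Only numpy, scipy, OpenCV 4.12 (cv2) and the standard library are available. Lean on these libraries where they do the work, as an engineer would, in place of code of your own. Each camera call takes 0.05 s, during which the arm holds its last target. There are 200 camera calls.

## Working session

There is one attempt and no reset: what is moved stays moved. The work goes in short steps, Python scripts to look and compute and a tool call to move; the robot and the scene stay as the last step left them, time stands still between calls to the robot, and variables do not carry over. Pictures are saved under pics/ and viewed, at most 14 in all, crops included, and the job is handed in when it is done.

Besides the shell and the picture viewer there is one more tool, called after "Call:" by a JSON object that holds its "fn" and its "kwargs". servo_tool: Moves the arm, as the interface text tells. Shift numbers are shares of 0.04 m and turn numbers shares of 0.12 rad, none past 1 either way. Its arguments: {"type":"object","properties":{"motion":{"type":"array"},"newtons":{"type":"number"}},"required":["motion"]}

```bash
mkdir -p pics; ls
cat > h.py <<'E'
import numpy as np,cv2
from station import bot
def snap(n,tag):
    K=bot.get_calibration(n); im,d=bot.read_camera(n)
    cv2.imwrite(f'pics/{tag}.png',im[:,:,::-1]); np.savez(f'pics/{tag}.npz',im=im,d=d,**{k:np.array(v) for k,v in K.items()})
    return im,d,K
def cloud(tag):
    z=np.load(f'pics/{tag}.npz'); d=z['d']; h,w=d.shape; f=h/2/np.tan(np.radians(float(z['fovy']))/2)
    u,v=np.meshgrid(np.arange(w),np.arange(h)); P=np.stack([(u-z['cx'])/f*d,(v-z['cy'])/f*d,d,np.ones_like(d)],-1)
    return (P@np.linalg.inv(z['view']).T)[...,:3],z['im'],d>0
E
python3 - <<'E'
from h import *
o=bot.get_obs();print(o)
for n in('top','side'):
    im,d,K=snap(n,n+'0');print(n,K['fovy'],K['cx'],K['cy'],np.round(np.linalg.inv(K['view']),3).tolist(),(d>0).mean())
E
```

```text
pics
{'t': 0.0, 'q': array([-1.42908013,  0.47778716,  0.02236648,  1.55647707, -0.01152339,
        1.10931892, -0.08308945]), 'joint_vel': array([ 0.00064396,  0.0003419 , -0.0016835 ,  0.00301812,  0.00020839,
       -0.00051356,  0.00026349]), 'joint_torque': array([-3.07501878e-04, -5.96437633e+01,  1.60755102e+00, -2.81199092e+01,
        1.24006905e-02,  9.21606144e-03,  3.10900668e-05]), 'eef_pos': array([0.16675928, 0.65348741, 0.25232407]), 'tool_rot': array([-5.12106964e-05,  1.24584642e-01,  9.92208547e-01, -9.29644346e-04]), 'contact_force': array([0.22844224, 0.11765278, 0.50900508]), 'torque': array([ 0.0457523 , -0.0184432 , -0.00314091]), 'grasp_force': 0.0, 'gripper_width': 1.0030055005591814}
top 51.53372371069842 278.57793645377023 214.89098003540042 [[-0.008, -0.998, 0.063, 0.448], [-1.0, 0.008, 0.001, 0.09], [-0.002, -0.063, -0.998, 0.949], [0.0, 0.0, 0.0, 1.0]] 0.9957482993197279
side 49.798068010797806 278.9137892303487 204.14976247302627 [[0.819, -0.41, 0.401, 0.12], [-0.574, -0.6, 0.557, -0.441], [0.012, -0.686, -0.727, 0.75], [0.0, 0.0, 0.0, 1.0]] 0.9960246598639456
```

View pics/top0.png

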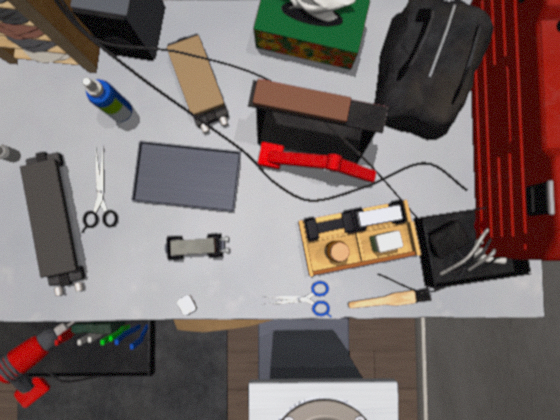

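View pics/side0.png

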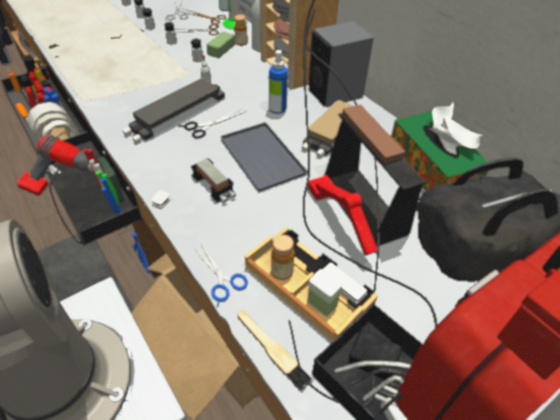

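The top view shows the caddy at about (358,238). The jar is at (337,250) and the empty tray behind it at (333,222). The compound is at (387,241) and the fine stone behind it at (381,215). The holder with the coarse stone is at (197,247), and the steel tray is at (188,177). Next I'll measure from the depth data.

Run:
```python
from h import *
def rect(p,n):
    p=p.astype(np.float32); c,s,a=cv2.minAreaRect(p[:,:2]*1000); print(n,len(p),'c',np.round(np.array(c),1),'s',np.round(s,1),'a',round(a,1),'z',np.round(np.percentile(p[:,2],[5,50,95])*1000,1))
for tag in('top0','side0'):
    X,im,ok=cloud(tag); hsv=cv2.cvtColor(im,cv2.COLOR_RGB2HSV)
    print(tag)
    x,y,z=X[...,0],X[...,1],X[...,2]
    def R(x0,x1,y0,y1,z0,z1): return ok&(x>x0)&(x<x1)&(y>y0)&(y<y1)&(z>z0)&(z<z1)
    b=R(.3,.6,-.3,0,-.02,.004); print('bench z',np.median(z[b]))
    C=(.33,.52,-.20,.03)
    rect(X[R(*C,.008,.2)],'caddy+')
    rect(X[R(*C,.085,.1)],'jarcap')
    rect(X[R(*C,.070,.083)],'z70-83')
    w=(hsv[...,1]<40)&(hsv[...,2]>170)
    rect(X[R(*C,.028,.045)&w],'white fine')
    rect(X[R(*C,.06,.1)&w],'white comp')
    H=(.33,.45,.12,.33)
    rect(X[R(*H,.006,.2)],'holder')
    rect(X[R(*H,.038,.06)],'coarse')
    T=(.42,.62,.12,.36)
    m=R(*T,.001,.02)&(hsv[...,2]<130); rect(X[m],'tray')
    ys=np.argwhere(m); 
    # map
    if tag=='top0':
        for n,(r0,r1,c0,c1) in dict(caddy=(196,282,296,424),holder=(228,264,160,236),tray=(136,216,126,246)).items():
            cv2.imwrite(f'pics/{n}.png',cv2.resize(im[r0:r1,c0:c1,::-1],None,fx=6,fy=6,interpolation=cv2.INTER_CUBIC)[:600])
```

```text
top0
bench z -0.001342313589175137
caddy+ 5485 c [425.2 -85.2] s [229.3 190. ] a 89.7 z [ 8.6 22.1 98.1]
jarcap 108 c [442.5 -78.2] s [ 34.7 141.6] a 12.1 z [85.4 98.9 99.9]
z70-83 421 c [442.5 -79. ] s [ 42.8 149.4] a 13.1 z [72.2 80.6 82.6]
white fine 523 c [ 504.3 -122.6] s [27.5 88.5] a 9.7 z [30.3 32.8 35.6]
white comp 406 c [ 449.7 -128.9] s [33.9 48.4] a 13.5 z [79.  81.7 84.4]
holder 794 c [389.7 264.5] s [130.1 117.4] a 89.5 z [15. 43. 47.]
coarse 452 c [437.  271.8] s [91.4 22.8] a 89.5 z [42.2 44.8 47.5]
tray 2603 c [520.4 240. ] s [199.3 239.9] a 0.0 z [ 1.2  2.8 13. ]
side0
bench z -0.00011639117584283376
caddy+ 6812 c [424.9 -84.9] s [190.  229.8] a 0.0 z [ 9.3 28.4 86.5]
jarcap 130 c [435.8 -77.7] s [ 33.8 138.6] a 11.8 z [85.1 91.2 99.3]
z70-83 481 c [436.4 -81.5] s [ 37.4 148.1] a 12.9 z [71.1 79.4 82.9]
white fine 542 c [462.6 -58.2] s [ 57.7 239.1] a 32.1 z [31.9 34.2 36.2]
white comp 461 c [ 447.  -129.1] s [34.5 49.3] a 13.9 z [80.9 83.2 85.2]
holder 830 c [390.  224.7] s [119.9 207.8] a 0.0 z [ 9.5 34.9 48. ]
coarse 362 c [433.8 272.8] s [32.2 95.6] a 0.1 z [40.3 46.6 48.7]
tray 1983 c [520.  240.2] s [239.6 200. ] a 89.9 z [ 1.7  4.1 15.1]
```

View pics/caddy.png

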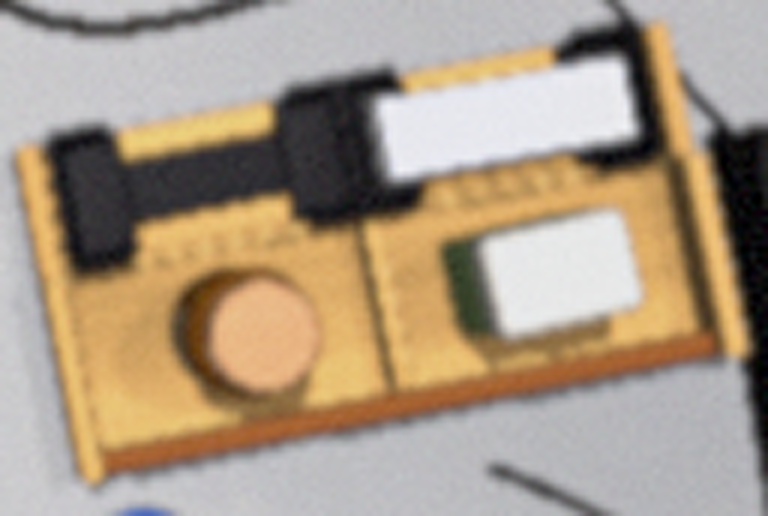

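The caddy is yawed by about 10°, with the fine stone on its −y side and the empty tray on its +y side. I'll correct my regions for the holder and tray.

```bash
cat > meas.py <<'E'
from h import *
def rect(p,n):
    if len(p)<10: print(n,'few');return
    c,s,a=cv2.minAreaRect(p[:,:2].astype(np.float32)*1000); print(n,len(p),'c',np.round(np.array(c),1),'s',np.round(s,1),'a',round(a,1),'z',np.round(np.percentile(p[:,2],[5,50,95])*1000,1))
def run(tag):
    X,im,ok=cloud(tag); hsv=cv2.cvtColor(im,cv2.COLOR_RGB2HSV)
    print(tag)
    x,y,z=X[...,0],X[...,1],X[...,2]
    R=lambda x0,x1,y0,y1,z0,z1: ok&(x>x0)&(x<x1)&(y>y0)&(y<y1)&(z>z0)&(z<z1)
    b=R(.36,.7,-.0,.4,-.02,.005); print('bench z',np.median(z[b]))
    w=(hsv[...,1]<45)&(hsv[...,2]>160); blk=hsv[...,2]<75; yel=(hsv[...,1]>70)&(abs(hsv[...,0].astype(int)-18)<8)
    rect(X[R(.36,.53,-.03,.03,.088,.11)],'jarcap')
    rect(X[R(.36,.53,-.2,.04,.005,.05)&yel],'caddy wood')
    rect(X[R(.45,.55,-.2,-.05,.028,.040)&w],'fine top')
    rect(X[R(.36,.48,-.2,-.05,.074,.09)&w],'comp top')
    rect(X[R(.44,.55,-.065,.05,.012,.033)&blk],'coarse tray blk')
    rect(X[R(.39,.50,.15,.34,.005,.06)],'holder')
    rect(X[R(.39,.50,.15,.34,.041,.06)],'coarse top')
    rect(X[R(.39,.50,.15,.34,.026,.039)],'cups')
    m=R(.50,.69,.15,.42,.0005,.02)&(hsv[...,2]<135)
    n,l,st,_=cv2.connectedComponentsWithStats(m.astype(np.uint8)); rect(X[l==1+st[1:,4].argmax()],'tray')
if __name__=='__main__':
    import sys
    for t in sys.argv[1:]: run(t)
E
python3 meas.py top0 side0
```

```text
top0
bench z -0.000702697798874441
jarcap 185 c [430.6 -19.4] s [21. 35.] a 89.5 z [ 95.2 100.8 103. ]
caddy wood 3567 c [458.6 -79.7] s [118.8 242. ] a 10.6 z [ 6.8 10.6 39.3]
fine top 549 c [ 506.4 -129.9] s [ 36.2 104.9] a 15.7 z [30.2 32.8 35.6]
comp top 414 c [ 449.8 -128.8] s [34.5 48.4] a 13.1 z [78.9 81.7 84.4]
coarse tray blk 643 c [483.2 -17.2] s [ 48.8 104.4] a 10.5 z [12.8 16.7 27.2]
holder 1183 c [442.8 257.6] s [ 51.3 156.5] a 2.5 z [14.9 42.4 46.9]
coarse top 619 c [442.7 271.7] s [29.8 90.4] a 3.4 z [42.5 44.9 47.5]
cups 265 c [442.2 272.7] s [ 51.3 112.4] a 2.5 z [26.8 32.1 35.2]
tray 5034 c [593.7 292. ] s [224.1 134.1] a 83.3 z [ 0.8  2.5 10.7]
side0
bench z 0.0006922521423984862
jarcap 153 c [427.3 -19.6] s [37.7 19.8] a 0.9 z [ 95.4 102.3 104.5]
caddy wood 3897 c [455.2 -76.5] s [121.2 235.7] a 10.4 z [ 8.9 16.4 41.1]
fine top 548 c [ 500.5 -118.3] s [38.4 97.9] a 16.7 z [31.8 34.2 36.2]
comp top 468 c [ 447.  -129.1] s [34.5 49.3] a 13.9 z [80.7 83.1 85.2]
coarse tray blk 373 c [489.8 -12.3] s [104.1  49.1] a 88.8 z [13.6 17.3 27.9]
holder 1004 c [437.9 254.1] s [147.   61.9] a 87.2 z [ 8.9 34.6 48. ]
coarse top 391 c [439.2 272.7] s [31.5 94.4] a 4.2 z [43.2 46.7 48.8]
cups 275 c [439.1 272.9] s [ 52.3 112.9] a 2.3 z [27.3 33.5 37.6]
tray 3226 c [591.8 293.4] s [228.2 134.9] a 83.2 z [ 1.5  4.  12.3]
```

Call:
{"fn": "servo_tool", "kwargs": {"motion": [[[1,1,-1,0,-1],[1,1,-1,0.2,-1],[1,1,-1,0.2,-1],[1,1,-1,0.2,-1],[1,1,-1,0.2,-1],[1,0,-1,0.2,-1],[1,0,-1,0.2,-1],[1,0,-1,0.2,-1],[1,0,-1,0.2,-0.5],[1,0,-0.5,0,0],[1,0,0,0,0],[1,0,0,0,0],[1,0,0,0,0],[1,0,0,0,0]]]}}

```text
t: 1.5
eef_pos: [0.342, 0.3, 0.3129]
tool_rot: [0.0, 0.592, 0.806, -0.0]
contact_force: [0.2, 0.7, -0.1]
gripper_width: 1.004
grasp_force: 0.0
```

Run:
```python
from h import *
im,d,K=snap('wrist','w1'); print(K['fovy'],K['cx'],K['cy'],np.round(np.linalg.inv(K['view']),3).tolist(),(d>0).mean(),bot.get_obs()['eef_pos'])
```

```text
65.70646984690485 274.79362169091223 213.35490458313015 [[0.954, 0.286, 0.086, 0.321], [0.299, -0.915, -0.271, 0.369], [0.001, 0.284, -0.959, 0.434], [0.0, 0.0, 0.0, 1.0]] 0.9934566326530613 [0.34200071 0.29975452 0.31292518]
```

View pics/w1.png

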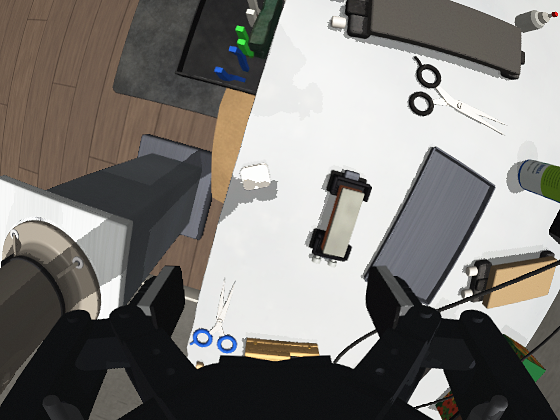

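The wrist picture shows the holder with the coarse stone at (340,215) and the steel tray at (432,225). I'll move on to a view over the caddy.

Call:
{"fn": "servo_tool", "kwargs": {"motion": [[[1,0.6,-0.8,0,-0.2],[1,0.6,-0.8,0,-0.2],[1,0.6,-0.8,0,-0.2],[1,0.6,-0.8,0,-0.2],[1,0.6,-0.8,0,0],[1,0.2,-0.8,0,0],[1,0,-0.8,0,0],[1,0,-0.8,0,0],[1,0,-0.8,0,0],[1,0,-0.5,0,0],[1,0,0,0,0],[1,0,0,0,0],[1,0,0,0,0]]]}}

```text
t: 2.85
eef_pos: [0.4705, -0.0078, 0.3132]
tool_rot: [-0.0, 0.63, 0.776, -0.0]
contact_force: [0.3, 0.4, 0.5]
gripper_width: 1.002
grasp_force: 0.0
```

```bash
python3 - <<'E'
s=open('h.py').read()
s=s.replace("P=np.stack([(u-z['cx'])/f*d,(v-z['cy'])/f*d,d,np.ones_like(d)],-1)","a,b=(u-z['cx'])/f,(v-z['cy'])/f; r=np.hypot(a,b)+1e-9; k=np.tan(np.minimum(r,1.3))/r if tag[0]=='w' else 1; P=np.stack([a*k*d,b*k*d,d,np.ones_like(d)],-1)")
open('h.py','w').write(s)
s=open('meas.py').read().replace("R(.36,.53,-.03,.03,.088,.11)","R(.36,.53,-.07,.03,.092,.11)");open('meas.py','w').write(s)
from h import *
snap('wrist','w2');print(bot.get_obs()['eef_pos'])
E
python3 meas.py w1 w2
```

```text
[ 0.47043971 -0.00774716  0.3131729 ]
w1
bench z 4.067613563257799e-05
jarcap few
caddy wood 735 c [427.5  18.2] s [94.  41.3] a 7.0 z [ 8.  27.9 41.2]
fine top few
comp top few
coarse tray blk 10 c [457.   31.1] s [8.  2.7] a 11.3 z [26.3 27.1 28.6]
holder 3060 c [443.3 268.4] s [ 53.1 136.9] a 3.3 z [ 9.4 43.3 47. ]
coarse top 1565 c [443.2 272.4] s [30.7 90.5] a 4.0 z [44.3 45.9 47.3]
cups 766 c [443.1 272.8] s [ 53.1 112.1] a 3.4 z [27.4 33.3 36.4]
tray 9799 c [595.1 292.1] s [225.5 135.7] a 83.7 z [ 1.9  3.4 11.9]
w2
bench z -1.7261535916468507e-06
jarcap 937 c [430.8 -27.1] s [36.1 35.6] a 56.2 z [ 99.2 101.7 103. ]
caddy wood 6276 c [460.1 -81.3] s [119.8 247. ] a 10.4 z [ 8.9 11.1 38.7]
fine top 1200 c [ 506.4 -132.2] s [ 28.2 107.7] a 9.6 z [32.5 33.9 35.1]
comp top 992 c [ 450.5 -128.5] s [34.6 49.6] a 13.2 z [80.7 82.6 83.9]
coarse tray blk 2119 c [480.7 -17.2] s [ 60.5 107. ] a 10.4 z [14.1 17.6 28.2]
holder 597 c [447.2 211.5] s [51.  26.8] a 8.2 z [ 6.3 18.2 34.2]
coarse top few
cups 109 c [449.2 220.2] s [44.7  7.9] a 5.9 z [28.6 33.3 35.4]
tray 2563 c [590.4 246.7] s [133.8 136. ] a 84.1 z [ 2.   3.8 13.2]
```

View pics/w2.png

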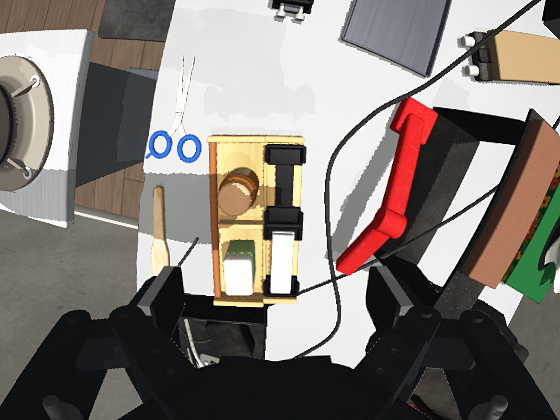

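The caddy is clear in this view: the empty tray's cups are at (287,155) and (284,218), the jar is at (238,192) and the bar at (240,265). I'll refine the trays, caddy and stone in the caddy-aligned frame.

Run:
```python
from h import *
X,im,ok=cloud('w2'); hsv=cv2.cvtColor(im,cv2.COLOR_RGB2HSV)
o=np.array([.459,-.081])
for deg in (10.4,):
    t=np.radians(deg);R=np.array([[np.cos(t),-np.sin(t)],[np.sin(t),np.cos(t)]])
    L=((X[...,:2]-o)@R)*1000; z=X[...,2]*1000; lx,ly=L[...,0],L[...,1]
    near=ok&(abs(lx)<75)&(abs(ly)<135)
    def ext(m,n,ax=None):
        p=L[m]; q=np.percentile(p,[1,3,97,99],axis=0).round(1); print(n,len(p),'x',q[:,0],'y',q[:,1],'mid',((q[1]+q[2])/2).round(1))
    blk=hsv[...,2]<75
    cup=near&blk&(z>22)&(z<32)&(lx>5)
    ext(cup&(ly>75),'cupA+'); ext(cup&(ly>0)&(ly<30),'cupA-'); ext(cup&(ly<-75),'cupB-'); ext(cup&(ly<0)&(ly>-30),'cupB+')
    ext(cup&(ly>0),'cup coarse'); 
    ext(near&blk&(z>13)&(z<21)&(ly>35)&(ly<75)&(lx>5),'mid bar')
    w=(hsv[...,1]<45)&(hsv[...,2]>160)
    ext(near&w&(z>31)&(z<37)&(lx>10)&(lx<70)&(ly<0),'fine')
    m=near&(z>35)&(z<45)&(hsv[...,1]>60); ext(m&(ly>100),'end+');ext(m&(ly<-100),'end-')
    m=near&(z>26)&(z<34)&(hsv[...,1]>60)&(lx<-40); ext(m,'rail')
    p=L[near&w&(z>31)&(z<37)&(lx>10)&(lx<70)&(ly<0)&(ly>-110)].astype(np.float32); print(cv2.minAreaRect(p))
    for nm,g in (('jar',[.4308,-.0271]),('comp',[.4505,-.1285])): print(nm,((np.array(g)-o)@R*1000).round(1))
```

```text
cupA+ 310 x [12.4 12.6 62.4 62.9] y [ 90.1  91.3 111.9 112.2] mid [ 37.5 101.6]
cupA- 354 x [12.8 12.9 62.7 63.2] y [ 0.1  0.4 23.2 23.9] mid [37.8 11.8]
cupB- 252 x [ 6.6  9.6 62.6 63.1] y [-125.7 -125.4  -79.8  -79.5] mid [  36.1 -102.6]
cupB+ 89 x [11.8 13.1 62.6 62.8] y [-14.6 -14.3  -0.3  -0.1] mid [37.8 -7.3]
cup coarse 664 x [12.5 12.8 62.6 63.1] y [  0.3   0.8 111.6 112. ] mid [37.7 56.2]
mid bar 514 x [26.4 27.1 48.4 48.9] y [35.5 36.  74.1 74.8] mid [37.8 55. ]
fine 1195 x [23.7 24.2 50.6 51.2] y [-91.8 -89.9  -7.1  -5.8] mid [ 37.4 -48.5]
end+ 384 x [-57.9 -55.9  10.   11.2] y [114.2 114.3 121.9 122.1] mid [-23.  118.1]
end- 311 x [-57.3 -55.6  11.5  13.2] y [-122.7 -113.  -105.  -104.6] mid [ -22. -109.]
rail 1217 x [-58.8 -58.4 -44.9 -41.7] y [-122.1 -114.   108.6  112.3] mid [-51.6  -2.7]
((37.373207092285156, -49.012542724609375), (87.870361328125, 28.19253921508789), 89.36219787597656)
jar [-18.   58.1]
comp [-16.9 -45.2]
```

Call:
{"fn": "servo_tool", "kwargs": {"motion": [[[1,-0.33,-0.16,-0.7,0.2],[1,-0.33,-0.16,-0.7,0],[1,-0.33,-0.16,-0.7,0],[1,0,0,-0.7,0],[1,0,0,-0.7,0],[1,0,0,-0.4,0],[1,0,0,0,0],[1,0,0,0,0],[1,0,0,0,0]]]}}

```text
t: 3.8
eef_pos: [0.4315, -0.0281, 0.1582]
tool_rot: [0.001, 0.621, 0.783, 0.001]
contact_force: [-0.8, -0.5, 0.3]
gripper_width: 0.999
grasp_force: 0.0
```

Call:
{"fn": "servo_tool", "kwargs": {"motion": [[[1,0,0.02,-0.5,0],[1,0,0,-0.5,0],[1,0,0,-0.5,0],[1,0,0,-0.5,0],[1,0,0,-0.3,0],[1,0,0,-0.2,0],[1,0,0,0,0],[1,0,0,0,0],[0.4,0,0,0,0],[0.4,0,0,0,0],[0.3,0,0,0,0],[0.3,0,0,0,0],[0.3,0,0,0,0],[0.3,0,0,0,0],[0.3,0,0,0,0]]], "newtons": 30}}

```text
t: 5.3
eef_pos: [0.4307, -0.0277, 0.0579]
tool_rot: [-0.0, 0.622, 0.783, 0.0]
contact_force: [-2.6, 0.1, 8.4]
gripper_width: 0.515
grasp_force: 22.2
```

Call:
{"fn": "servo_tool", "kwargs": {"motion": [[[0.3,0,0,0.3,0],[0.3,0,0,0.5,0],[0.3,0,0,0.6,0],[0.3,0,0,0.6,0],[0.3,0,0,0.5,0],[0.3,0,0.5,0,0],[0.3,0.1,0.8,0,0],[0.3,0.3,0.8,0,0],[0.3,0.4,0.8,0,0],[0.3,0.5,0.8,0,0],[0.3,0.5,0.8,0,0],[0.3,0.5,0.8,0,0],[0.3,0.5,0.8,0,0],[0.3,0.5,0.8,0,0],[0.3,0.5,0.8,0,0],[0.3,0.4,0.8,0,0],[0.3,0.3,0.6,0,0],[0.3,0.2,0.1,0,0],[0.3,0,0,0,0],[0.3,0,0,0,0]]]}}

```text
t: 7.3
eef_pos: [0.6185, 0.3384, 0.1575]
tool_rot: [0.0, 0.622, 0.783, -0.001]
contact_force: [-0.3, -0.4, -1.2]
gripper_width: 0.515
grasp_force: 21.9
```

Call:
{"fn": "servo_tool", "kwargs": {"motion": [[[0.3,-0.24,-0.03,-0.4,0],[0.3,-0.23,0,-0.5,0],[0.3,0,0,-0.6,0],[0.3,0,0,-0.5,0],[0.3,0,0,-0.3,0],[0.3,0,0,-0.2,0],[0.3,0,0,-0.1,0],[0.3,0,0,-0.04,0],[0.3,0,0,0,0],[0.3,0,0,0,0]]]}}

```text
t: 8.3
eef_pos: [0.6003, 0.3393, 0.0525]
tool_rot: [0.0, 0.622, 0.783, 0.001]
contact_force: [0.5, -0.8, -1.9]
gripper_width: 0.513
grasp_force: 21.9
```

Call:
{"fn": "servo_tool", "kwargs": {"motion": [[[0.3,0,0,-0.03,0],[0.3,0,0,0,0],[0.54,0,0,0,0],[0.56,0,0,0,0],[0.6,0,0,0,0],[0.7,0,0,0,0],[0.9,0,0,0,0],[1,0,0,0,0],[1,0,0,0,0],[1,0,0,0.3,0],[1,0,0,0.6,0],[1,0,0,0.8,0],[1,0,0,0.8,0],[1,0,0,0.8,0],[1,0,0,0,0],[1,0,0,0,0]]]}}

```text
t: 9.9
eef_pos: [0.6003, 0.3393, 0.1841]
tool_rot: [0.0, 0.622, 0.783, 0.001]
contact_force: [-0.0, -0.7, 0.2]
gripper_width: 1.0
grasp_force: 0.0
```

Run:
```python
from h import *
for n in ('top','side'):
    snap(n,n+'1'); X,im,ok=cloud(n+'1'); x,y,z=np.moveaxis(X,-1,0)
    m=ok&(abs(x-.60)<.04)&(abs(y-.338)<.04)&(z>.075)&(z<.105); p=X[m]; print(n,len(p),np.round(cv2.minAreaRect(p[:,:2].astype(np.float32)*1000)[0],1),np.percentile(p[:,2],[50,95]).round(4))
```

```text
top 305 [599.7 339.4] [0.0931 0.0961]
side 187 [595.7 338.5] [0.0942 0.0971]
```

Call:
{"fn": "servo_tool", "kwargs": {"motion": [[[1,-0.3,-0.5,0,0],[1,-0.3,-0.8,0,0],[1,-0.3,-0.8,0,0],[1,-0.3,-0.8,0,0],[1,-0.3,-0.8,0,0],[1,-0.3,-0.8,0,0],[1,-0.3,-0.8,0,0],[1,-0.3,-0.8,0,0],[1,-0.3,-0.8,0,0],[1,-0.3,-0.8,0,0],[1,-0.3,-0.8,0,0],[1,-0.3,-0.8,0,0],[1,-0.15,-0.8,0,0],[1,0,-0.8,0,0],[1,0,-0.5,0,0],[1,0,-0.3,0,0],[1,0,0,0,0],[1,0,0,0,0]]]}}

```text
t: 11.8
eef_pos: [0.4493, -0.1285, 0.1819]
tool_rot: [-0.001, 0.622, 0.783, -0.0]
contact_force: [0.5, -0.0, -0.4]
gripper_width: 1.003
grasp_force: 0.0
```

Call:
{"fn": "servo_tool", "kwargs": {"motion": [[[1,0.03,0,-0.5,0],[1,0,0,-0.6,0],[1,0,0,-0.6,0],[1,0,0,-0.5,0],[1,0,0,-0.4,0],[1,0,0,-0.3,0],[1,0,0,-0.2,0],[1,0,0,0,0],[1,0,0,0,0],[0.6,0,0,0,0],[0.4,0,0,0,0],[0.3,0,0,0,0],[0.3,0,0,0,0],[0.25,0,0,0,0],[0.2,0,0,0,0],[0.2,0,0,0,0],[0.2,0,0,0,0]]]}}

```text
t: 13.5
eef_pos: [0.4512, -0.129, 0.0589]
tool_rot: [0.0, 0.622, 0.783, 0.0]
contact_force: [-0.4, 1.3, 6.9]
gripper_width: 0.409
grasp_force: 31.0
```

Call:
{"fn": "servo_tool", "kwargs": {"motion": [[[0.2,0,0,0.3,0],[0.2,0,0,0.5,0],[0.2,0,0,0.6,0],[0.2,0,0,0.6,0],[0.2,0,0,0.5,0],[0.2,0,0.4,0,0],[0.2,0.1,0.7,0,0],[0.2,0.2,0.8,0,0],[0.2,0.25,0.8,0,0],[0.2,0.3,0.8,0,0],[0.2,0.3,0.8,0,0],[0.2,0.3,0.8,0,0],[0.2,0.3,0.8,0,0],[0.2,0.3,0.8,0,0],[0.2,0.3,0.8,0,0],[0.2,0.3,0.8,0,0],[0.2,0.3,0.6,0,0],[0.2,0.2,0.3,0,0],[0.2,0,0,0,0],[0.2,0,0,0,0]]]}}

```text
t: 15.5
eef_pos: [0.5767, 0.2373, 0.1585]
tool_rot: [0.0, 0.622, 0.783, -0.001]
contact_force: [-1.4, -0.7, -2.0]
gripper_width: 0.406
grasp_force: 30.6
```

Call:
{"fn": "servo_tool", "kwargs": {"motion": [[[0.2,0.16,0.13,-0.4,0],[0.2,0.16,0.13,-0.5,0],[0.2,0,0,-0.6,0],[0.2,0,0,-0.5,0],[0.2,0,0,-0.3,0],[0.2,0,0,-0.2,0],[0.2,0,0,-0.1,0],[0.2,0,0,-0.06,0],[0.2,0,0,0,0],[0.2,0,0,0,0]]]}}

```text
t: 16.5
eef_pos: [0.5903, 0.2496, 0.0528]
tool_rot: [0.0, 0.622, 0.783, 0.0]
contact_force: [0.1, 0.4, -1.9]
gripper_width: 0.406
grasp_force: 30.6
```

Call:
{"fn": "servo_tool", "kwargs": {"motion": [[[0.2,0,0,-0.03,0],[0.2,0,0,0,0],[0.43,0,0,0,0],[0.46,0,0,0,0],[0.5,0,0,0,0],[0.6,0,0,0,0],[0.8,0,0,0,0],[1,0,0,0,0],[1,0,0,0,0],[1,0,0,0.3,0],[1,0,0,0.6,0],[1,0,0,0.8,0],[1,0,0,0.8,0],[1,-0.4,0,0.3,-0.4],[1,-0.8,0,0,-0.5],[1,-0.8,0.2,0,-0.5],[1,-0.8,0.2,0,0],[1,-0.6,0.1,0,0],[1,0,0,0,0],[1,0,0,0,0]]]}}

```text
t: 18.5
eef_pos: [0.4541, 0.2699, 0.1638]
tool_rot: [-0.0, 0.685, 0.729, 0.001]
contact_force: [0.5, -0.7, 1.4]
gripper_width: 0.997
grasp_force: 0.0
```

Run:
```python
from h import *
for n in ('top','side'):
    snap(n,n+'2'); X,im,ok=cloud(n+'2'); x,y,z=np.moveaxis(X,-1,0)
    for nm,cx,cy,z0 in (('jar',.60,.338,.08),('comp',.59,.249,.06)):
        m=ok&(abs(x-cx)<.04)&(abs(y-cy)<.042)&(z>z0)&(z<.105); p=X[m]
        if len(p)>9: print(n,nm,len(p),np.round(cv2.minAreaRect(p[:,:2].astype(np.float32)*1000)[0],1),np.percentile(p[:,2],[50,95]).round(4))
```

```text
top jar 294 [599.6 338.9] [0.0933 0.096 ]
top comp 443 [590.5 249.8] [0.0743 0.0771]
side jar 178 [595.8 338.4] [0.0946 0.0973]
side comp 309 [586.9 248.6] [0.0752 0.0782]
```

Call:
{"fn": "servo_tool", "kwargs": {"motion": [[[1,-0.28,0.06,-0.5,0],[1,0,0,-0.6,0],[1,0,0,-0.6,0],[1,0,0,-0.5,0],[1,0,0,-0.4,0],[1,0,0,-0.25,0],[1,0,0,-0.1,0],[1,0,0,0,0],[1,0,0,0,0],[0.6,0,0,0,0],[0.4,0,0,0,0],[0.3,0,0,0,0],[0.25,0,0,0,0],[0.2,0,0,0,0],[0.2,0,0,0,0],[0.2,0,0,0,0],[0.2,0,0,0,0]]]}}

```text
t: 20.3
eef_pos: [0.4428, 0.2721, 0.0452]
tool_rot: [-0.0, 0.685, 0.728, 0.0]
contact_force: [-0.9, -0.5, 5.3]
gripper_width: 0.345
grasp_force: 30.8
```

Call:
{"fn": "servo_tool", "kwargs": {"motion": [[[0.2,0,0,0.3,0],[0.2,0,0,0.5,0],[0.2,0,0,0.6,0],[0.2,0,0,0.6,0],[0.2,0,0,0.3,0],[0.2,0.1,-0.4,0,0],[0.2,0.15,-0.7,0,0.2],[0.2,0.15,-0.8,0,0.2],[0.2,0.15,-0.8,0,0.2],[0.2,0.15,-0.8,0,0.2],[0.2,0.15,-0.8,0,0.2],[0.2,0.15,-0.8,0,0],[0.2,0.1,-0.8,0,0],[0.2,0,-0.8,0,0],[0.2,0,-0.4,0,0],[0.2,0,-0.1,0,0],[0.2,0,0,0,0],[0.2,0,0,0,0]]]}}

```text
t: 22.1
eef_pos: [0.4864, -0.0152, 0.1365]
tool_rot: [-0.0, 0.64, 0.768, -0.0]
contact_force: [-0.2, 0.7, -2.0]
gripper_width: 0.34
grasp_force: 30.1
```

Run:
```python
from h import *
o=bot.get_obs(); K=bot.get_calibration('wrist'); im,d=bot.read_camera('wrist')
np.savez('pics/w3.npz',im=im,d=d,**{k:np.array(v) for k,v in K.items()}); cv2.imwrite('pics/w3.png',im[150:420,140:420,::-1].repeat(2,0).repeat(2,1))
q=o['tool_rot'];a=np.degrees(np.arctan2(2*q[2]**2-1,2*q[1]*q[2]));print(o['eef_pos'],a)
X,im,ok=cloud('w3'); x,y,z=np.moveaxis(X,-1,0)
hs=cv2.cvtColor(im,cv2.COLOR_RGB2HSV)
m=ok&(abs(x-o['eef_pos'][0])<.03)&(abs(y-o['eef_pos'][1])<.06)&(z>.135)&(z<.150);print(m.sum(),np.percentile(X[m],[2,98],axis=0))
```

```text
[ 0.48635509 -0.01523718  0.13648144] 10.437597570262493
13018 [[ 0.46557641 -0.04800799  0.13583045]
 [ 0.50523855  0.02817174  0.14659754]]
```

View pics/w3.png

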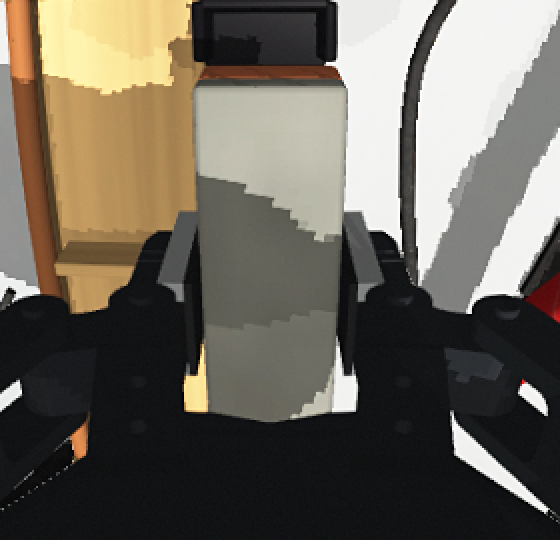

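The stone is held straight and lines up with the +y cup at crop (264,30). Lowering it.

Call:
{"fn": "servo_tool", "kwargs": {"motion": [[[0.2,-0.01,-0.09,-0.4,0],[0.2,0,0,-0.5,0],[0.2,0,0,-0.5,0],[0.2,0,0,-0.4,0],[0.2,0,0,-0.2,0],[0.2,0,0,-0.15,0],[0.2,0,0,-0.1,0],[0.2,0,0,-0.1,0],[0.2,0,0,-0.04,0],[0.2,0,0,0,0],[0.2,0,0,0,0]]]}}

```text
t: 23.25
eef_pos: [0.4864, -0.0197, 0.0416]
tool_rot: [0.0, 0.64, 0.768, 0.0]
contact_force: [0.0, -0.4, -2.0]
gripper_width: 0.348
grasp_force: 30.0
```

Call:
{"fn": "servo_tool", "kwargs": {"motion": [[[0.2,0,0.02,-0.04,0],[0.2,0,0,-0.03,0],[0.2,0,0,0,0],[0.38,0,0,0,0],[0.42,0,0,0,0],[0.5,0,0,0,0],[0.6,0,0,0,0],[0.7,0,0,0,0],[0.7,0,0,0,0],[0.7,0,0,0.3,0],[0.7,0,0,0.6,0],[0.7,0,0,0.8,0],[0.7,0,0,0.8,0],[0.7,0,0,0.3,0],[0.7,0,0,0,0],[0.7,0,0,0,0]]]}}

```text
t: 24.85
eef_pos: [0.4858, -0.0186, 0.1501]
tool_rot: [-0.0, 0.64, 0.768, -0.0]
contact_force: [0.1, -0.2, 0.1]
gripper_width: 0.705
grasp_force: 0.0
```

```bash
cat > st.py <<'E'
from h import *
import sys
def stone(tag,cx,cy,z0,z1,yaw,r=(.03,.06)):
    X,im,ok=cloud(tag); t=np.radians(yaw); R=np.array([[np.cos(t),-np.sin(t)],[np.sin(t),np.cos(t)]])
    L=(X[...,:2]-[cx,cy])@R; z=X[...,2]
    m=ok&(abs(L[...,0])<r[0])&(abs(L[...,1])<r[1])&(z>z0)&(z<z1); m=cv2.morphologyEx(m.astype(np.uint8),cv2.MORPH_OPEN,np.ones((3,3)))>0
    p=L[m].astype(np.float32)*1000; (c,s,a)=cv2.minAreaRect(p)
    print(tag,m.sum(),'local c',np.round(c,1),np.round(s,1),round(a,1),'z',np.percentile(z[m],[5,50,95]).round(4))
E
python3 - <<'E'
from st import *
print(bot.get_obs()['eef_pos'])
for n in('top','side','wrist'):
    snap(n,n+'4'); stone(n+'4',.4859,-.0188,.033,.05,10.4)
E
```

```text
[ 0.48576768 -0.01855536  0.1500793 ]
top4 218 local c [ 1.2 28.9] [31.7 30.1] 89.8 z [0.0364 0.039  0.042 ]
side4 609 local c [-1.7  0.5] [90.5 32.1] 89.5 z [0.0359 0.0401 0.0423]
wrist4 4655 local c [-0.2  8.5] [ 42.8 109.9] 8.8 z [0.0387 0.0399 0.041 ]
```

Call:
{"fn": "servo_tool", "kwargs": {"motion": [[[0.7,0.1,-0.6,0,0],[0.7,0.17,-0.8,0,0],[0.7,0.1,-0.8,0,0],[0.7,0.1,-0.39,0,0],[0.7,0,0,0,0],[0.7,0,0,-0.5,0],[0.7,0,0,-0.6,0],[0.7,0,0,-0.6,0],[0.7,0,0,-0.4,0],[0.7,0,0,-0.2,0],[0.7,0,0,-0.15,0],[0.7,0,0,-0.15,0],[0.7,0,0,-0.1,0],[0.7,0,0,0,0],[0.7,0,0,0,0]]]}}

```text
t: 26.5
eef_pos: [0.5053, -0.1226, 0.0428]
tool_rot: [0.0, 0.64, 0.768, 0.0]
contact_force: [0.9, -0.3, 0.0]
gripper_width: 0.703
grasp_force: 0.0
```

Call:
{"fn": "servo_tool", "kwargs": {"motion": [[[0.7,0,0,-0.09,0],[0.7,0,0,0,0],[0.5,0,0,0,0],[0.4,0,0,0,0],[0.3,0,0,0,0],[0.25,0,0,0,0],[0.2,0,0,0,0],[0.2,0,0,0,0],[0.2,0,0,0,0],[0.2,0,0,0,0]]]}}

```text
t: 27.5
eef_pos: [0.5051, -0.1225, 0.0391]
tool_rot: [0.0, 0.64, 0.768, 0.0]
contact_force: [-0.8, 1.0, 5.3]
gripper_width: 0.337
grasp_force: 29.9
```

Call:
{"fn": "servo_tool", "kwargs": {"motion": [[[0.2,0,0,0.2,0],[0.2,0,0,0.4,0],[0.2,0,0,0.6,0],[0.2,0,0,0.6,0],[0.2,0,0,0.6,0],[0.2,-0.1,0.5,0,0],[0.2,-0.15,0.8,0,-0.2],[0.2,-0.15,0.8,0,-0.2],[0.2,-0.15,0.8,0,-0.2],[0.2,-0.15,0.8,0,-0.2],[0.2,-0.15,0.8,0,-0.2],[0.2,-0.15,0.8,0,0],[0.2,-0.15,0.8,0,0],[0.2,-0.15,0.8,0,0],[0.2,-0.15,0.8,0,0],[0.2,-0.15,0.8,0,0],[0.2,-0.1,0.8,0,0],[0.2,0,0.5,0,0],[0.2,0,0.07,0,0],[0.2,0,0,0,0]]]}}

```text
t: 29.5
eef_pos: [0.4373, 0.2718, 0.1349]
tool_rot: [0.0, 0.685, 0.728, -0.0]
contact_force: [-0.3, -1.0, -1.4]
gripper_width: 0.343
grasp_force: 30.2
```

Run:
```python
from st import *
for n in('wrist',):
    o=bot.get_obs();snap(n,n+'5'); p=o['eef_pos'];q=o['tool_rot'];a=np.degrees(np.arctan2(2*q[2]**2-1,2*q[1]*q[2]));print(p,a)
    stone('wrist5',p[0],p[1],p[2]-.011,p[2]+.001,a,(.016,.055)); 
# coarse tray and stone with clear view
for n in('top','side'): snap(n,n+'5'); stone(n+'5',.4859,-.0188,.034,.05,10.4)
```

```text
[0.43727063 0.27175983 0.13489211] 3.5073052268655127
wrist5 10961 local c [-0.2  0.4] [87.1 31.9] 89.2 z [0.1285 0.1296 0.1306]
top5 608 local c [1.1 0.2] [89.5 30. ] 90.0 z [0.0362 0.0389 0.0418]
side5 596 local c [-2.2  0.7] [32.3 90.4] 1.3 z [0.0367 0.0402 0.0423]
```

Call:
{"fn": "servo_tool", "kwargs": {"motion": [[[0.2,0.14,0.02,-0.4,0],[0.2,0,0,-0.5,0],[0.2,0,0,-0.5,0],[0.2,0,0,-0.3,0],[0.2,0,0,-0.2,0],[0.2,0,0,-0.1,0],[0.2,0,0,-0.1,0],[0.2,0,0,-0.08,0],[0.2,0,0,0,0],[0.2,0,0,0,0]]]}}

```text
t: 30.65
eef_pos: [0.4428, 0.2733, 0.048]
tool_rot: [0.0, 0.685, 0.728, 0.0]
contact_force: [0.7, 0.7, -1.0]
gripper_width: 0.335
grasp_force: 30.2
```

Call:
{"fn": "servo_tool", "kwargs": {"motion": [[[0.2,0,-0.02,-0.04,0],[0.2,0,0,-0.04,0],[0.2,0,0,0,0],[0.37,0,0,0,0],[0.42,0,0,0,0],[0.5,0,0,0,0],[0.6,0,0,0,0],[0.8,0,0,0,0],[1,0,0,0,0],[1,0,0,0.3,0],[1,0,0,0.6,0],[1,0,0,0.8,0],[1,0,0,0.8,0],[1,0,0,0.6,0],[1,0.4,0,0,0.4],[1,0.6,-0.1,0,0.5],[1,0.8,-0.2,0,0.5],[1,0.8,-0.2,0,0],[1,0,0,0,0],[1,0,0,0,0]]]}}

```text
t: 32.65
eef_pos: [0.5468, 0.2516, 0.1689]
tool_rot: [0.0, 0.622, 0.783, -0.0]
contact_force: [-0.4, 0.2, -0.9]
gripper_width: 0.993
grasp_force: 0.0
```

Run:
```python
from st import *
print(bot.get_obs()['eef_pos'])
for n in('top','side'):
    snap(n,n+'6'); stone(n+'6',.443,.2725,.037,.05,3.5); stone(n+'6',.4859,-.0188,.034,.05,10.4)
    stone(n+'6',.5896,.2496,.06,.09,13,(.035,.04))
im=cv2.imread('pics/side6.png');cv2.imwrite('pics/c6.png',cv2.resize(im[130:240,170:320],None,fx=4,fy=4))
```

```text
[0.54684295 0.25156402 0.16894832]
top6 391 local c [ 0.1 -0.9] [27.4 86.7] 0.0 z [0.0373 0.0392 0.0415]
top6 608 local c [ 1.1 -0.3] [90.5 30. ] 89.8 z [0.0364 0.0389 0.0415]
top6 275 local c [ 0.8 -9.7] [31.7 35.1] 87.9 z [0.0662 0.0742 0.0773]
side6 341 local c [-3.  1.] [90.4 29.7] 89.6 z [0.0385 0.0407 0.043 ]
side6 588 local c [-2.6  0.9] [31.4 90.8] 0.0 z [0.0369 0.0402 0.0424]
side6 307 local c [-2.9 -0.2] [50.  37.9] 87.6 z [0.0626 0.0753 0.0779]
```

View pics/c6.png

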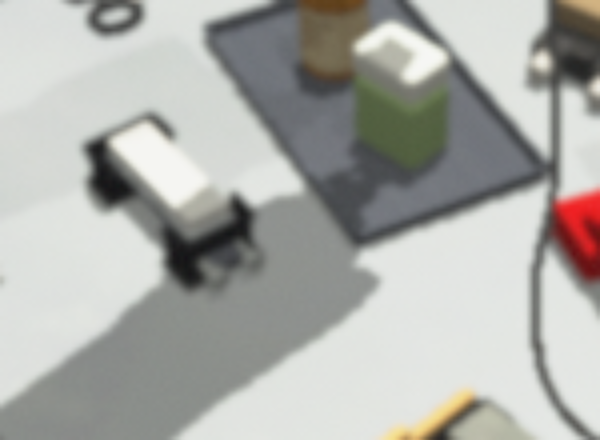

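The fine stone lies level in the holder at crop (160,170). The jar and bar stand in the tray. Fetching the bar back first.

Call:
{"fn": "servo_tool", "kwargs": {"motion": [[[1,0.5,-0.04,0,0],[1,0.5,0,0,0],[1,0.09,0,-0.4,0],[1,0,0,-0.6,0],[1,0,0,-0.6,0],[1,0,0,-0.5,0],[1,0,0,-0.4,0],[1,0,0,-0.27,0],[1,0,0,-0.15,0],[1,0,0,0,0],[0.7,0,0,0,0],[0.5,0,0,0,0],[0.4,0,0,0,0],[0.3,0,0,0,0],[0.25,0,0,0,0],[0.2,0,0,0,0],[0.2,0,0,0,0],[0.2,0,0,0,0],[0.2,0,0,0,0]]]}}

```text
t: 34.65
eef_pos: [0.5906, 0.2508, 0.0523]
tool_rot: [0.0, 0.622, 0.783, 0.0]
contact_force: [-1.7, -1.1, 5.2]
gripper_width: 0.408
grasp_force: 31.2
```

Call:
{"fn": "servo_tool", "kwargs": {"motion": [[[0.2,0,0,0.3,0],[0.2,0,0,0.5,0],[0.2,0,0,0.6,0],[0.2,0,0,0.6,0],[0.2,0,0,0.6,0],[0.2,-0.1,-0.3,0,0],[0.2,-0.3,-0.6,0,0],[0.2,-0.3,-0.8,0,0],[0.2,-0.3,-0.8,0,0],[0.2,-0.3,-0.8,0,0],[0.2,-0.3,-0.8,0,0],[0.2,-0.3,-0.8,0,0],[0.2,-0.3,-0.8,0,0],[0.2,-0.3,-0.8,0,0],[0.2,-0.3,-0.8,0,0],[0.2,-0.3,-0.8,0,0],[0.2,-0.3,-0.8,0,0],[0.2,-0.2,-0.4,0,0],[0.2,0,0,0,0],[0.2,0,0,0,0]]]}}

```text
t: 36.65
eef_pos: [0.4454, -0.1213, 0.1552]
tool_rot: [-0.001, 0.622, 0.783, -0.0]
contact_force: [0.1, -0.2, -1.0]
gripper_width: 0.403
grasp_force: 30.6
```

Call:
{"fn": "servo_tool", "kwargs": {"motion": [[[0.2,0.07,-0.09,-0.3,0],[0.2,0.07,-0.08,-0.5,0],[0.2,0,0,-0.5,0],[0.2,0,0,-0.4,0],[0.2,0,0,-0.3,0],[0.2,0,0,-0.2,0],[0.2,0,0,-0.1,0],[0.2,0,0,-0.07,0],[0.2,0,0,0,0],[0.2,0,0,0,0]]]}}

```text
t: 37.65
eef_pos: [0.4522, -0.1282, 0.0613]
tool_rot: [0.0, 0.622, 0.783, 0.0]
contact_force: [-0.3, -0.3, -1.8]
gripper_width: 0.404
grasp_force: 30.6
```

Lowering it 2 mm, releasing, lifting and going back for the jar.

Call:
{"fn": "servo_tool", "kwargs": {"motion": [[[0.2,0,0,-0.03,0],[0.2,0,0,-0.03,0],[0.2,0,0,0,0],[0.43,0,0,0,0],[0.46,0,0,0,0],[0.5,0,0,0,0],[0.6,0,0,0,0],[0.8,0,0,0,0],[1,0,0,0,0],[1,0,0,0,0],[1,0,0,0.3,0],[1,0,0,0.6,0],[1,0,0,0.8,0],[1,0,0,0.8,0],[1,0,0,0.7,0],[1,0,0,0,0],[1,0,0,0,0]]]}}

```text
t: 39.35
eef_pos: [0.4521, -0.1279, 0.1872]
tool_rot: [0.0, 0.622, 0.783, 0.001]
contact_force: [-0.3, 1.1, -0.7]
gripper_width: 0.998
grasp_force: 0.0
```

Call:
{"fn": "servo_tool", "kwargs": {"motion": [[[1,0.1,0.5,0,0],[1,0.3,0.8,0,0],[1,0.3,0.8,0,0],[1,0.3,0.8,0,0],[1,0.3,0.8,0,0],[1,0.3,0.8,0,0],[1,0.3,0.8,0,0],[1,0.3,0.8,0,0],[1,0.3,0.8,0,0],[1,0.3,0.8,0,0],[1,0.3,0.8,0,0],[1,0.3,0.8,0,0],[1,0.3,0.8,0,0],[1,0,0.8,0,0],[1,0,0.8,0,0],[1,0,0,0,0],[1,0,0,0,0]]]}}

```text
t: 41.05
eef_pos: [0.5988, 0.3401, 0.1845]
tool_rot: [-0.0, 0.621, 0.784, -0.002]
contact_force: [-0.3, -0.7, 0.6]
gripper_width: 0.998
grasp_force: 0.0
```

Call:
{"fn": "servo_tool", "kwargs": {"motion": [[[1,0.04,-0.02,-0.5,0],[1,0,0,-0.6,0],[1,0,0,-0.6,0],[1,0,0,-0.6,0],[1,0,0,-0.5,0],[1,0,0,-0.33,0],[1,0,0,-0.15,0],[1,0,0,0,0],[1,0,0,0,0],[0.7,0,0,0,0],[0.6,0,0,0,0],[0.5,0,0,0,0],[0.4,0,0,0,0],[0.3,0,0,0,0],[0.3,0,0,0,0],[0.3,0,0,0,0],[0.3,0,0,0,0]]]}}

```text
t: 42.75
eef_pos: [0.6016, 0.3393, 0.056]
tool_rot: [-0.0, 0.622, 0.783, 0.0]
contact_force: [-1.5, -0.3, 5.8]
gripper_width: 0.51
grasp_force: 30.4
```

Call:
{"fn": "servo_tool", "kwargs": {"motion": [[[0.3,0,0,0.3,0],[0.3,0,0,0.5,0],[0.3,0,0,0.6,0],[0.3,0,0,0.6,0],[0.3,0,0,0.7,0],[0.3,-0.1,-0.3,0,0],[0.3,-0.4,-0.6,0,0],[0.3,-0.4,-0.8,0,0],[0.3,-0.4,-0.8,0,0],[0.3,-0.4,-0.8,0,0],[0.3,-0.4,-0.8,0,0],[0.3,-0.4,-0.8,0,0],[0.3,-0.4,-0.8,0,0],[0.3,-0.4,-0.8,0,0],[0.3,-0.4,-0.8,0,0],[0.3,-0.3,-0.8,0,0],[0.3,-0.2,-0.6,0,0],[0.3,0,-0.3,0,0],[0.3,0,0,0,0],[0.3,0,0,0,0]]]}}

```text
t: 44.75
eef_pos: [0.4331, -0.0207, 0.1632]
tool_rot: [-0.0, 0.622, 0.783, 0.0]
contact_force: [-1.2, 0.1, -1.2]
gripper_width: 0.514
grasp_force: 31.0
```

Call:
{"fn": "servo_tool", "kwargs": {"motion": [[[0.3,-0.05,-0.09,-0.4,0],[0.3,0,-0.08,-0.5,0],[0.3,0,0,-0.5,0],[0.3,0,0,-0.4,0],[0.3,0,0,-0.3,0],[0.3,0,0,-0.2,0],[0.3,0,0,-0.1,0],[0.3,0,0,-0.05,0],[0.3,0,0,0,0],[0.3,0,0,0,0]]]}}

```text
t: 45.75
eef_pos: [0.4318, -0.0277, 0.0657]
tool_rot: [0.0, 0.622, 0.783, 0.0]
contact_force: [0.1, 0.6, -1.8]
gripper_width: 0.515
grasp_force: 31.0
```

Lowering it 2.5 mm, releasing and backing away upward.

Call:
{"fn": "servo_tool", "kwargs": {"motion": [[[0.3,0,0,-0.04,0],[0.3,0,0,-0.03,0],[0.3,0,0,0,0],[0.54,0,0,0,0],[0.57,0,0,0,0],[0.62,0,0,0,0],[0.7,0,0,0,0],[0.85,0,0,0,0],[1,0,0,0,0],[1,0,0,0,0],[1,0,0,0.3,0],[1,0,0,0.6,0],[1,0,0,0.8,0],[1,0,0,0.8,0],[1,0,0.5,0.8,0],[1,0.4,0.6,0.8,0],[1,0.4,0,0.8,0],[1,0.2,0,0.5,0],[1,0,0,0,0],[1,0,0,0,0]]]}}

```text
t: 47.75
eef_pos: [0.471, 0.0163, 0.2781]
tool_rot: [-0.0, 0.622, 0.783, 0.0]
contact_force: [-0.1, 1.0, -1.0]
gripper_width: 0.998
grasp_force: 0.0
```

Run:
```python
from st import *
print(bot.get_obs()['eef_pos'])
for n in('wrist','side'): snap(n,n+'9')
for t in('wrist9','side9'):
    for a in ((.4859,-.0188,.034,.05,10.4),(.4308,-.0271,.092,.11,10.4,(.035,.04)),(.4505,-.1285,.072,.095,13.2,(.035,.04)),(.443,.2725,.037,.05,3.5)):
        try: stone(t,*a)
        except Exception as e: print(t,'none')
```

```text
[0.470984   0.01626301 0.27809032]
wrist9 1932 local c [ 1.3 -0.2] [90.4 30.1] 90.0 z [0.0386 0.0399 0.0412]
wrist9 1084 local c [1.1 0.4] [35.8 35.8] 85.3 z [0.0978 0.1017 0.103 ]
wrist9 1159 local c [ 2.6 -0.9] [35.3 51.1] 0.7 z [0.0759 0.0825 0.0838]
wrist9 14 local c [  9.7 -43.7] [6.6 1.8] 5.0 z [0.0377 0.0392 0.0407]
side9 515 local c [-2.4  0.5] [32.1 90. ] 0.2 z [0.0367 0.0401 0.0422]
side9 297 local c [-3.3 -0.2] [34.3 36.3] 69.4 z [0.0959 0.1021 0.1038]
side9 545 local c [-1.5  0.3] [50.5 35.7] 89.8 z [0.0761 0.0828 0.0849]
side9 341 local c [-2.9  0.2] [89.4 29.8] 88.7 z [0.0385 0.0408 0.0429]
```

View pics/wrist9.png

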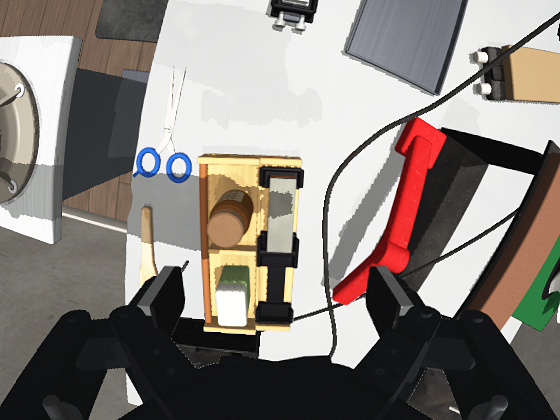

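The coarse stone is seated in its tray at (281,215), and the fine stone's tray at (277,275) is empty. The jar at (230,220) and the bar at (233,295) stand within 3 mm of where they started. Handing in.

```bash
python3 -c "
from station import bot
print(bot.hand_in())"
```

```text
the job is handed in; nothing more can be done
None
```

I handed the job in at about 48 s: the fine stone is seated in the bench holder, the coarse stone in its own tray, and the jar and bar are back within about 3 mm of their first places, all released. The hand-in returned no verdict.

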